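# Turn the toy hob right side up and put the pot on it

### The arm

A 6-joint arm with a two-finger parallel gripper is mounted at the origin on the work surface. World frame = base frame: x ahead of the robot, y to its left, z up, the work surface at z = 0. Lengths are in m, angles in rad, forces in N, time in s.
With the tool pointing down it reaches from about 0.35 to 0.775 m from the base axis. Payload 5.5 kg.
Tool frame: the origin (TCP) lies midway between the tips of the shut fingers; the grasp point (between the pads) lies 19 mm behind it; z points along the fingers, y is the line along which they close (so a half turn about z gives the same grasp; the last joint's range is limited). The gripper opens to 85 mm and grips with 20 to 120 N. Pads are 22 mm wide; open, the fingers measure 114 mm over their backs; the gripper's body (76 mm by 85 mm) begins 54 mm behind the grasp point. The pads swing forward as they close: fully open they stand 13 mm farther back than shut.
Start: joints at [-1.331, 0.313, 0.046, 1.304, 0, 1.431], TCP at [0.213, -0.534, 0.231] pointing down, gripper open.
Joint ranges: [-2.76, 2.76], [-0.86, 1.69], [-1.03, 1.26], [-2.2, 2.34], [-1.47, 1.5], [-3.14, 3.14]. Speed limits (rad/s): [2.57, 2.57, 3.14, 3.14, 3.14, 3.14].

### API

Orientations are given as a unit quaternion [w, x, y, z].
In Python, from workcell import get_state, read_camera, camera_info, hand_in, recognise gives the robot as it stands.
- The arm moves only by the tool arm_command, never from a script. Its argument "moves" is one flat list of numbers, 7 for each row, row after row: the opening, from -1 (shut) to 1 (fully open), then the shift along the tool's x, y, z in mm, then the turn, a rotation vector about the tool's x, y, z in rad. A call has 1 to 8 rows; each row shifts and turns the commanded pose from where the row before left it, along the tool's axes as they then stand; what a row does not reach is not made up. A row lasts 1/8 s, in which the tool goes at most 62.5 mm and 10.7 degrees, less where a joint would pass 70% of its speed; a pose out of reach is approached as far as the arm can. A call with a gripper value outside its range is refused whole. The fingers move at their own pace and stop on an object; "newtons" is the grip in N (left out, the last holds). Time passes only in rows, so rows that do not move let the fingers close. It gives the time, the measured TCP pose, the force, the opening and the grip force at its end, in the units of the state.
- get_state(): the state, without advancing time (a new reading comes with each control period).
- read_camera(name): name is "scene" or "top" or "wrist"; returns (picture, depth): 480x640x3 uint8, blue, green, red; 480x640 float32, m along the optical axis (not along the pixel's ray), 0 where there is no reading.
- camera_info(name): a dict with "fovy" (degrees; the focal length in pixels is half the picture's height over the tangent of half this angle, whatever the lens; pixels are square), "cx", "cy" (the principal point, pixels), "k1" (the pictures are not rectified: a ray, as slopes to the right and down, at radius r is drawn at 1 + k1 r^2 times it, then the intrinsics apply), "eye" and "orientation" of the camera in the world; the wrist camera has in their place "tool_from_camera" (4x4, takes a point from camera to tool coordinates, whose origin is the TCP and whose axes are the flange's). Camera axes: x right, y down, z forward; pixel columns grow to the right and rows downward; lengths in m; the calibration is good to about 2 mm. A picture is of the moment at which its call begins: read the wrist's pose just before it. camera_info takes no time and is no camera call.
- hand_in(): hands the job in; it is judged then, once.
Trained networks look in the newest picture that a camera, given by its name, has taken for a name from the list of things; names that differ only in an ending like _2 or _b are one class to them, and where a whole thing is asked for, a point or a joint stands for the part that bears it (a point fixed in the world has none). Each returns a list of dicts, best first, with "confidence" (0 to 1); they miss things now and then, are a little off and sometimes report something else, mostly with a low value. They report only what shows in the picture. A call takes as long as a camera call. They do not tell look-alikes from the thing itself.
- recognise(camera, label): "point" ([column, row] in pixels, amid what is visible of it).
The state is a dict: "clock": time; "joint_pos": joint angles; "qvel": joint speeds; "tau": joint torques, N m; "tcp_pos": TCP position; "orientation": TCP orientation; "wrist_force": force on the tool from outside, world axes, zero at the start; "ft_torque": the same for the moment, N m; "finger_gap": finger opening in m; "grip_force": force on a finger pad.
Only numpy, scipy, OpenCV 4.12 (cv2) and the standard library are available. Lean on these libraries where they do the work, as an engineer would, in place of code of your own. Each camera call takes 0.05 s, during which the arm holds its last target. There are 200 camera calls.

### The job

The little wooden hob board lies burners-down with the toy high chair standing on it. Lift the high chair off and stand it upright on the table, then turn the hob over so that it lies flat on the table with its two round burners facing up, and gently set the pot down upright on the middle of the larger burner. Set the chair down gently too, and leave the mug, shaker, plate and whisk where they are.

Things in the scene. Friction and masses are not known exactly. Their poses are not given: they have to be found in the camera images.
- hob: wooden toy hob board, 100 (x) x 64 (y) x 16 mm, 90 g; one face plain, the other with two raised burner discs 2.5 mm high: large, radius 26, at x=-20 mm, small, radius 16, at x=+29 mm. Origin mid burner side, level with the burner faces; z points to the plain side (board spans z 2.5 to 18.5 mm). Starts burners down, z up, x about away from the robot. Can stand on its 64 mm ends.
- large_burner (a point): centre of the face of the hob's large burner (at x = -20 mm, y = 0, z = 0 of the hob; same axes)
- high_chair: yellow toy high chair, 70 g, at first on the hob's plain face. Origin: centre of its underside, z up. Legs within 25 mm of the axes in x and y; seat 48 mm square, top at z=63 mm; upright backrest 10 mm thick (x=14 to 24), 44 wide (y), up to z=119; tray x=-33 to -11, y=-27 to 27, top at z=86 mm.
- chair_back_top (a point): middle of the top edge of the high chair's backrest, a good place to pinch it (across its x, 10 mm thick)
- pot: stainless steel toy pot, open on top: outer diameter 56 mm (52 mm at the foot), 42 mm high, wall 3 mm, 100 g, with two small loop handles at +y and -y that reach 41 mm from the axis at 31 mm height. Origin at the centre of its underside, z up. It stands on the table.
- mug: bystander: white toy mug, outer diameter 54 mm, 50 mm high, handle at +y; origin at the centre of its underside
- shaker: bystander: small turned wooden shaker, diameter 46 mm, 63 mm high; origin at the centre of its underside
- plate: bystander: white toy plate, diameter 90 mm, 12 mm high; origin at the centre of its underside
- whisk: bystander: green flat whisk lying on the table, about 170 mm long along its x, 44 mm wide, 18 mm high; origin on the table at its middle
Things that resemble listed ones, but are neither listed nor needed, are in the scene too. Leave any red look-alike of the pot alone. Of the things shaped like the high_chair, the yellow one is meant.

How it is judged:
On the way, in this order (a step that is already met when the one before it is completed fails the run):
1. the high chair stands upright on the table, released, and the hob has not been turned yet (height (world z) of high_chair below 0.008 m and angle between high_chair's own z axis and vertical below 0.12 rad and contact force between the fingers and high_chair below 0.1 N and angle between hob's own z axis and vertical below 0.3 rad), for 0.2 s.
2. the hob lies flat on the table with its burners facing up, released, with the pot not yet on it (angle between hob's own z axis and vertical above 3.04 rad and height (world z) of hob below 0.023 m and contact force between the fingers and hob below 0.1 N and contact force between pot and hob below 0.05 N), for 0.2 s.
At the end, for the whole second after the job is handed in: The high chair stands upright (within 7 degrees) on the table itself; the hob lies flat on the table with its burners up (within 5 degrees); the pot stands upright on the large burner with its centre within 12 mm of the burner's centre; all three are at rest (height (world z) of high_chair below 0.008 m and angle between each of high_chair, pot's own z axis and vertical below 0.12 rad and linear speed of each of high_chair, hob, pot below 0.02 m/s and angle between hob's own z axis and vertical above 3.04 rad and height (world z) of hob below 0.023 m and distance between pot and large_burner below 0.012 m); the robot touches nothing.
It fails at once if the high chair topples over (angle between high_chair's own z axis and vertical above 0.9 rad).
It fails at once if the pot is dropped from more than about 25 mm (linear speed of pot above 0.7 m/s and contact force between the fingers and pot below 0.05 N).
It fails at once if the high chair is dropped from more than about 25 mm (linear speed of high_chair above 0.7 m/s and contact force between the fingers and high_chair below 0.05 N).
It fails at once if a bystander (mug, shaker, plate or whisk) is moved more than 30 mm (distance of any of mug, shaker, plate, whisk from where it was at the start of the episode above 0.03 m).
It also fails if it takes over 72 s, if anything falls off the work surface, if the arm or the gripper's body presses on something with over 40 N, if the wrist force passes 120 N, or if a joint passes its speed limit or range.

## Working session

There is one attempt and no reset: what is moved stays moved. The work goes in short steps, Python scripts to look and compute and a tool call to move; the robot and the scene stay as the last step left them, time stands still between calls to the robot, and variables do not carry over. Pictures are saved under pics/ and viewed, at most 12 in all, crops included, and the job is handed in when it is done.

Besides the shell and the picture viewer there is one more tool, called after "Emit:" as name(argument=value, ...) on one line, values as JSON. arm_command: Moves the arm, as the interface text tells. Its arguments: {"type":"object","properties":{"moves":{"type":"array"},"newtons":{"type":"number"}},"required":["moves"]}

```bash
mkdir -p pics; cat > h.py <<'E'
import numpy as np, cv2
from scipy.spatial.transform import Rotation as R
from workcell import *
def q2R(q): return R.from_quat([q[1],q[2],q[3],q[0]]).as_matrix()
def pose(name,st=None):
    c=camera_info(name)
    if name=="wrist":
        T=np.array(c["tool_from_camera"]); st=st or get_state()
        A=q2R(st["orientation"]); return A@T[:3,:3], A@T[:3,3]+np.array(st["tcp_pos"])
    return q2R(c["orientation"]),np.array(c["eye"])
def rays(name):
    c=camera_info(name); f=240/np.tan(np.radians(c["fovy"])/2)
    K=np.array([[f,0,c["cx"]],[0,f,c["cy"]],[0,0,1]])
    uv=np.stack(np.meshgrid(np.arange(640.),np.arange(480.)),-1).reshape(-1,1,2)
    return cv2.undistortPoints(uv,K,np.array([c["k1"],0,0,0,0.])).reshape(480,640,2)
def cloud(name):
    st=get_state(); A,e=pose(name,st); im,d=read_camera(name)
    r=rays(name); P=np.dstack([r*d[...,None],d])@A.T+e
    P[d<=0]=np.nan
    return im,P
E
python3 - <<'E'
from h import *
for n in ["scene","top"]:
    im,P=cloud(n); cv2.imwrite(f"pics/{n}0.png",im); np.savez(f"{n}0.npz",im=im,P=P)
    print(n,camera_info(n)["eye"])
    for l in ["hob","high_chair","chair_back_top","pot","mug","shaker","plate","whisk"]:
        for r in recognise(n,l):
            u,v=map(int,r["point"]); print(l,round(r["confidence"],2),(u,v),P[v,u].round(3))
s=get_state();print(s["tcp_pos"],s["orientation"],s["finger_gap"],s["clock"])
E
```

```text
scene [1.12279816 0.00204063 0.80146294]
hob 0.77 (296, 257) [ 0.526 -0.058  0.016]
hob 0.72 (459, 220) [0.441 0.294 0.016]
high_chair 0.96 (305, 185) [ 0.39  -0.036  0.087]
high_chair 0.65 (296, 227) [ 0.532 -0.051  0.116]
high_chair 0.25 (304, 382) [ 0.792 -0.041  0.015]
chair_back_top 0.78 (308, 184) [ 0.391 -0.029  0.091]
chair_back_top 0.71 (506, 337) [0.716 0.326 0.004]
chair_back_top 0.69 (298, 223) [ 0.534 -0.046  0.13 ]
pot 0.76 (221, 184) [ 0.291 -0.239  0.002]
mug 0.83 (459, 220) [0.441 0.294 0.016]
mug 0.58 (197, 285) [ 0.607 -0.241  0.046]
shaker 0.64 (198, 287) [ 0.605 -0.242  0.035]
plate 0.93 (505, 336) [0.713 0.325 0.002]
whisk 0.63 (305, 382) [ 0.792 -0.04   0.015]
whisk 0.36 (197, 287) [ 0.604 -0.244  0.035]
top [0.356848   0.00343628 1.08238501]
hob 0.71 (340, 276) [ 0.475 -0.039  0.018]
high_chair 0.92 (340, 328) [ 0.357 -0.036  0.064]
high_chair 0.9 (346, 259) [ 0.505 -0.05   0.084]
chair_back_top 0.98 (340, 327) [ 0.359 -0.036  0.064]
chair_back_top 0.88 (348, 257) [ 0.51  -0.054  0.079]
pot 0.62 (430, 352) [ 0.303 -0.242  0.005]
pot 0.58 (440, 298) [ 0.425 -0.271  0.005]
mug 0.69 (437, 297) [ 0.428 -0.264  0.005]
mug 0.57 (195, 284) [0.458 0.299 0.009]
mug 0.42 (339, 279) [ 0.468 -0.036  0.016]
shaker 0.8 (432, 225) [ 0.586 -0.247  0.062]
plate 0.96 (190, 180) [0.712 0.325 0.007]
whisk 0.83 (341, 160) [ 0.762 -0.044  0.009]
[ 0.21315872 -0.53407565  0.23134119] [6.82722014e-05 9.82026560e-01 1.88742766e-01 4.03868440e-07] 0.0851615183387814 0.9
```

View pics/scene0.png

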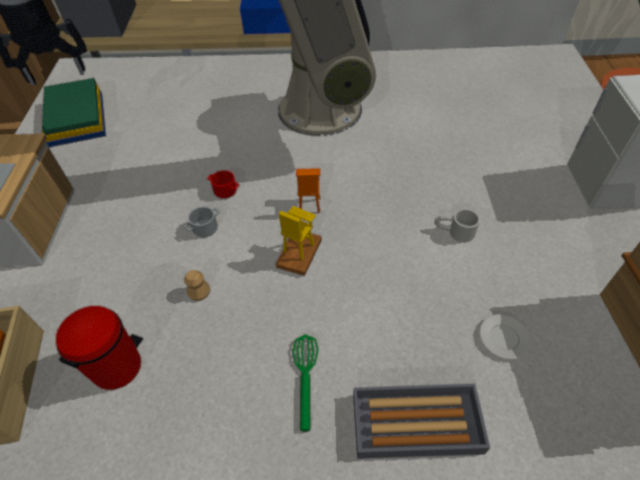

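View pics/top0.png

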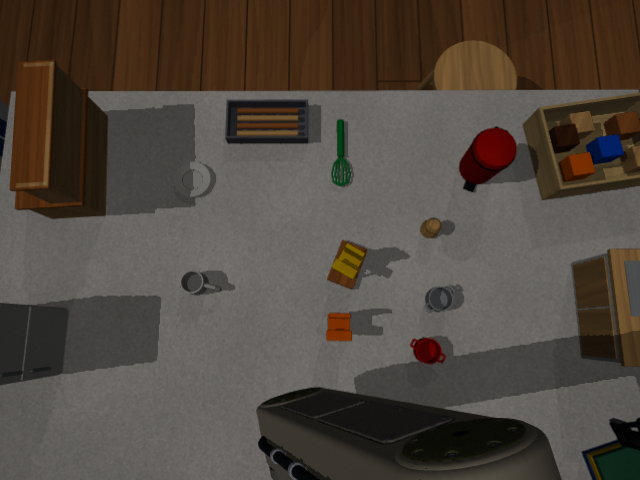

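```bash
python3 - <<'E'
from h import *
for n in ["top","scene"]:
    z=np.load(n+"0.npz"); im=z["im"];P=z["P"]; hsv=cv2.cvtColor(im,cv2.COLOR_BGR2HSV)
    H,S,V=[hsv[...,i].astype(int) for i in range(3)]
    near=(abs(P[...,0]-.5)<.12)&(abs(P[...,1]+.05)<.11)
    y=near&(H>=20)&(H<35)&(S>150)&(P[...,2]>.02)
    Q=P[y]
    for lo,hi in [(.128,.15),(.095,.112),(.07,.09)]:
        q=Q[(Q[:,2]>lo)&(Q[:,2]<hi)]
        if len(q)>5:
            (c,sz,a)=cv2.minAreaRect((q[:,:2]*1000).astype(np.float32)); print(n,lo,len(q),"mean",q.mean(0).round(4),"rect",np.round(c,1),np.round(sz,1),round(a,1),"zmed",np.median(q[:,2]).round(4))
    b=near&(H<20)&(S>90)&(P[...,2]>.01)&(P[...,2]<.026)&(P[...,0]>.42)
    q=P[b]; (c,sz,a)=cv2.minAreaRect((q[:,:2]*1000).astype(np.float32)); print(n,"hob",len(q),np.round(c,1),np.round(sz,1),round(a,1),np.median(q[:,2]).round(4)); print(np.round(cv2.boxPoints((c,sz,a)),0).tolist())
    o=(abs(P[...,0]-.36)<.06)&(abs(P[...,1]+.04)<.06)&(S>150)&(P[...,2]>.04); q=P[o];print("orange",q.min(0).round(3),q.max(0).round(3))
    p=(abs(P[...,0]-.427)<.05)&(abs(P[...,1]+.265)<.06)&(P[...,2]>.02); q=P[p];print("pot",q.min(0).round(3),q.max(0).round(3),len(q))
    q=q[q[:,2]>.036]; print(cv2.minEnclosingCircle((q[:,:2]*1000).astype(np.float32)),q.mean(0))
E
```

```text
top 0.128 101 mean [ 0.5169 -0.0647  0.137 ] rect [517.3 -64.6] [41.9  9.7] 61.8 zmed 0.1374
top 0.095 283 mean [ 0.4858 -0.0464  0.1048] rect [494.  -51.2] [52.9 47.9] 59.6 zmed 0.105
top 0.07 231 mean [ 0.5051 -0.0579  0.0824] rect [506.8 -58.7] [47.1 27.4] 60.4 zmed 0.0822
top hob 462 [504.2 -55. ] [63.  99.6] 68.5 0.0191
[[446.0, -66.0], [539.0, -103.0], [562.0, -44.0], [469.0, -7.0]]
orange [ 0.332 -0.059  0.058] [ 0.387 -0.005  0.122]
pot [ 0.39  -0.297  0.02 ] [ 0.455 -0.226  0.048] 292
((427.93695068359375, -257.75408935546875), 40.107933044433594) [ 0.42229285 -0.26189505  0.04121789]
scene 0.128 135 mean [ 0.5227 -0.0618  0.134 ] rect [521.1 -62.3] [43.3 11.2] 60.1 zmed 0.1348
scene 0.095 345 mean [ 0.4996 -0.0482  0.1028] rect [500.1 -51. ] [54.2 58.8] 59.9 zmed 0.1025
scene 0.07 236 mean [ 0.5148 -0.0466  0.0804] rect [506.7 -51.2] [43.4 48.6] 58.0 zmed 0.0798
scene hob 917 [508.2 -52.5] [ 64.5 100.6] 68.5 0.0166
[[450.0, -64.0], [543.0, -101.0], [567.0, -41.0], [473.0, -4.0]]
orange [ 0.335 -0.056  0.041] [ 0.395 -0.005  0.12 ]
pot [ 0.395 -0.295  0.02 ] [ 0.457 -0.223  0.043] 472
((426.0504455566406, -261.7474365234375), 30.7594051361084) [ 0.42767399 -0.25938318  0.03912008]
```

The scene picture shows the yellow chair on the brown hob (about 297,235), an orange look-alike (308,187), the steel pot (203,222) and the red pot (223,184). In the top picture, hob and chair are at (347,263) and the steel pot at (438,298).
Chair back top is at about (0.519, -0.0635, 0.137) with the chair's x at about -29.5°. The hob is at (0.506, -0.054) with its x at -21.5°.

Emit:
arm_command(moves=[-0.3,0,0,0,0,0,-0.169,-0.3,0,0,0,0,0,-0.169,-0.3,0,0,0,0,0,-0.169,-0.3,0,0,0,0,0,-0.169,-0.3,45,3,0,0,0,0,-0.3,45,3,0,0,0,0,-0.3,45,3,0,0,0,0,-0.3,45,3,0,0,0,0])

```text
clock: 1.9
tcp_pos: [0.3129, -0.3821, 0.2314]
orientation: [0.0, 0.864, 0.504, 0.0]
wrist_force: [1.1, 0.2, -0.6]
finger_gap: 0.03
grip_force: 0.0
```

```bash
cat >> h.py <<'E'
def go(pos,yaw,pitch=0,roll_extra=0):
    """target TCP pos; tool x yaw; pitch = tool z turned up from down toward the -x(tool)... prints shift (in target tool axes, mm) and turn (tool axes)"""
    st=get_state(); A=q2R(st["orientation"])
    B=R.from_euler("z",yaw).as_matrix()@np.diag([1,-1,-1.])@R.from_euler("y",pitch).as_matrix()
    print("turn",R.from_matrix(A.T@B).as_rotvec().round(3),"shift after",(B.T@(np.array(pos)-st["tcp_pos"])*1000).round(1),
      "joints",np.round(st["joint_pos"],2),"tcp",np.round(st["tcp_pos"],4),"gap",round(st["finger_gap"],4),"t",st["clock"])
E
python3 -c "
from h import *
go([.519,-.0635,.231],1.056)"
```

```text
turn [ 0.     0.    -0.001] shift after [378.8  22.5   0.4] joints [-1.05  0.16 -0.16  1.26  0.    1.04] tcp [ 0.3129 -0.3821  0.2314] gap 0.03 t 1.9
```

Emit:
arm_command(moves=[-0.3,50,3,0,0,0,0,-0.3,50,3,0,0,0,0,-0.3,50,3,0,0,0,0,-0.3,50,3,0,0,0,0,-0.3,50,3,0,0,0,0,-0.3,50,3,0,0,0,0,-0.3,50,3,0,0,0,0,-0.3,28,2,0,0,0,0])

```text
clock: 2.9
tcp_pos: [0.5194, -0.0636, 0.2314]
orientation: [0.0, 0.863, 0.505, 0.0]
wrist_force: [0.4, -1.0, -0.2]
finger_gap: 0.0297
grip_force: 0.0
```

```bash
python3 - <<'E'
from h import *
im,P=cloud("wrist"); cv2.imwrite("pics/w1.png",im)
hsv=cv2.cvtColor(im,cv2.COLOR_BGR2HSV);y=(hsv[...,0]>=20)&(hsv[...,0]<35)&(hsv[...,1]>150)
Q=P[y]
for lo,hi in [(.128,.15),(.098,.110)]:
    q=Q[(Q[:,2]>lo)&(Q[:,2]<hi)]
    (c,sz,a)=cv2.minAreaRect((q[:,:2]*1000).astype(np.float32)); print(len(q),q.mean(0).round(4),np.round(c,1),np.round(sz,1),round(a,1),np.median(q[:,2]).round(4))
go([.519,-.0635,.112],1.056)
E
```

```text
851 [ 0.5195 -0.06    0.1376] [518.5 -61.6] [43.4  9.8] 60.2 0.1378
1824 [ 0.4852 -0.0401  0.1049] [498.7 -49.5] [53.1 56.2] 59.7 0.1049
turn [ 0.001 -0.002  0.004] shift after [ -2.3  -0.6 119.2] joints [-0.27  0.21 -0.09  1.27  0.    1.81] tcp [ 0.5207 -0.0618  0.2312] gap 0.0296 t 2.95
```

View pics/w1.png

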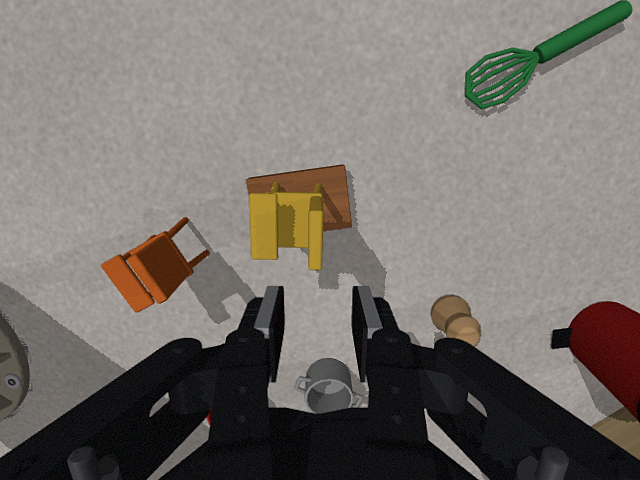

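The wrist picture shows the backrest (316,230) lined up between the fingers, with the tray on its left (262,225). I'll descend and pinch.

Emit:
arm_command(moves=[-0.3,-1,0,30,0,0,0,-0.3,0,0,30,0,0,0,-0.3,0,0,30,0,0,0,-0.3,0,0,20,0,0,0,-0.3,0,0,10,0,0,0,-1,0,0,0,0,0,0,-1,0,0,0,0,0,0,-1,0,0,0,0,0,0], newtons=30)

```text
clock: 3.95
tcp_pos: [0.5186, -0.0668, 0.1121]
orientation: [0.001, 0.864, 0.504, 0.001]
wrist_force: [-0.6, -0.6, -1.3]
finger_gap: 0.0098
grip_force: 33.7
```

Emit:
arm_command(moves=[-1,0,0,0,0,0,0,-1,0,0,-10,0,0,0,-1,0,0,-20,0,0,0,-1,0,0,-20,0,0,0])

```text
clock: 4.45
tcp_pos: [0.518, -0.0666, 0.1625]
orientation: [0.0, 0.864, 0.504, 0.0]
wrist_force: [-0.0, -0.6, -1.0]
finger_gap: 0.0097
grip_force: 33.6
```

```bash
python3 - <<'E'
from h import *
s=get_state();print(s["grip_force"],s["wrist_force"])
d=np.array([np.cos(-.515),np.sin(-.515)])*.019
go([.62+d[0],-.12+d[1],.1615],1.056)
E
```

```text
33.64356815814972 [-0.00692038 -0.57050314 -1.03690853]
turn [ 0.  0. -0.] shift after [  3.7 134.1   1. ] joints [-0.28  0.24 -0.22  1.11 -0.    1.8 ] tcp [ 0.518  -0.0666  0.1625] gap 0.0097 t 4.45
```

Emit:
arm_command(moves=[-1,1,30,0,0,0,0,-1,1,40,0,0,0,0,-1,1,40,0,0,0,0,-1,1,24,0,0,0,0,-1,0,0,25,0,0,0,-1,0,0,25,0,0,0,-1,0,0,10,0,0,0,-1,0,0,4,0,0,0])

```text
clock: 5.45
tcp_pos: [0.6365, -0.129, 0.0974]
orientation: [-0.0, 0.864, 0.504, -0.0]
wrist_force: [1.1, 0.5, -0.5]
finger_gap: 0.0093
grip_force: 33.7
```

Emit:
arm_command(moves=[-1,0,0,2,0,0,0,-1,0,0,2,0,0,0,-1,0,0,0,0,0,0])

```text
clock: 5.82
tcp_pos: [0.6368, -0.1291, 0.0938]
orientation: [0.0, 0.864, 0.504, 0.0]
wrist_force: [-0.1, -0.9, -0.7]
finger_gap: 0.0097
grip_force: 33.7
```

Emit:
arm_command(moves=[-1,0,0,1,0,0,0,-1,0,0,1,0,0,0,-1,0,0,0,0,0,0])

```text
clock: 6.2
tcp_pos: [0.637, -0.1293, 0.0926]
orientation: [0.001, 0.864, 0.504, 0.001]
wrist_force: [-1.3, 0.7, 5.3]
finger_gap: 0.0093
grip_force: 34.6
```

Emit:
arm_command(moves=[-0.4,0,0,0,0,0,0,-0.4,0,0,0,0,0,0,-0.4,0,0,0,0,0,0,-0.4,0,0,-15,0,0,0,-0.4,0,0,-40,0,0,0,-0.4,0,0,-40,0,0,0,0.9,0,0,0,0,0,-0.171,0.9,0,0,0,0,0,-0.171])

```text
clock: 7.2
tcp_pos: [0.6373, -0.1293, 0.1886]
orientation: [0.001, 0.764, 0.646, 0.001]
wrist_force: [-0.3, 0.4, -0.4]
finger_gap: 0.0611
grip_force: 0.0
```

Emit:
arm_command(moves=[0.9,0,0,0,0,0,-0.171,0.9,0,0,0,0,0,-0.171,0.9,0,0,0,0,0,-0.171,0.9,0,0,0,0,0,-0.171,0.9,0,0,0,0,0,-0.171,0.9,0,0,0,0,0,-0.171,0.9,0,0,0,0,0,-0.171,0.9,0,0,0,0,0,-0.171])

```text
clock: 8.2
tcp_pos: [0.6368, -0.1291, 0.1875]
orientation: [0.001, 0.184, 0.983, -0.0]
wrist_force: [0.5, 0.3, -0.1]
finger_gap: 0.0813
grip_force: 0.0
```

```bash
python3 - <<'E'
from h import *
for n in ["top","wrist"]:
    im,P=cloud(n); cv2.imwrite(f"pics/{n}2.png",im)
    hsv=cv2.cvtColor(im,cv2.COLOR_BGR2HSV);H,S=hsv[...,0].astype(int),hsv[...,1].astype(int)
    b=(abs(P[...,0]-.506)<.07)&(abs(P[...,1]+.054)<.07)&(P[...,2]>.010)&(P[...,2]<.028)&(H<20)&(S>90)
    q=P[b]
    if len(q)>9:
        c,sz,a=cv2.minAreaRect((q[:,:2]*1000).astype(np.float32)); print(n,len(q),np.round(c,1),np.round(sz,1),round(a,1),np.median(q[:,2]).round(4))
    y=(H>=20)&(H<35)&(S>150)&(P[...,2]>.112)&(abs(P[...,0]-.62)<.07)&(abs(P[...,1]+.12)<.07);q=P[y];print("chair back",len(q),q.mean(0).round(4) if len(q) else 0)
go([.506,-.054,.1],2.77)
E
```

```text
chair back 2 [ 0.6343 -0.0768  0.6517]
wrist 7588 [518.8 -56.8] [63.2 70.7] 68.7 0.0191
chair back 1499 [ 0.6363 -0.1245  0.1528]
turn [-0.     0.001 -0.004] shift after [149.2  22.5  87.4] joints [-0.32  0.47  0.18  1.27 -0.    0.05] tcp [ 0.6368 -0.1291  0.1874] gap 0.0812 t 8.3
```

View pics/wrist2.png

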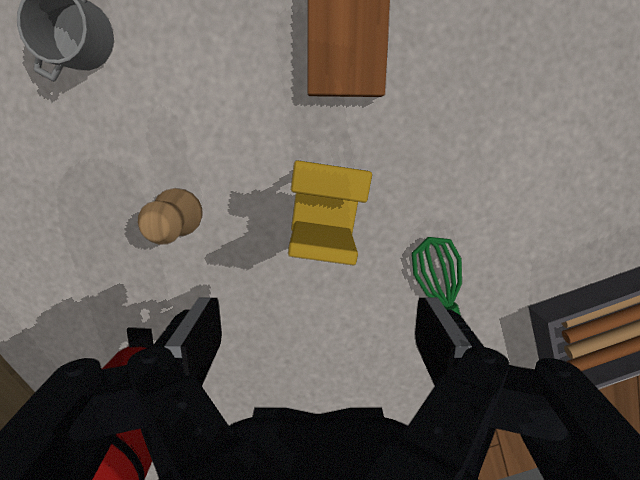

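```bash
python3 - <<'E'
from h import *
im,P=cloud("scene"); 
hsv=cv2.cvtColor(im,cv2.COLOR_BGR2HSV);H,S=hsv[...,0].astype(int),hsv[...,1].astype(int)
y=(H>=20)&(H<35)&(S>150)&(abs(P[...,0]-.62)<.07)&(abs(P[...,1]+.12)<.08);q=P[y];print(np.percentile(q,[0,5,50,95,100],axis=0).round(3))
E
```

```text
[[ 0.587 -0.147  0.005]
 [ 0.598 -0.142  0.029]
 [ 0.636 -0.112  0.083]
 [ 0.655 -0.089  0.117]
 [ 0.658 -0.08   0.12 ]]
```

The chair stands upright at (323,212) in the wrist picture, with its top at 0.12, and the hob is at the top (347,45). Next I'll grip the hob across its width.

Emit:
arm_command(moves=[0.9,40,7,0,0,0,0,0.9,40,7,0,0,0,0,0.9,40,5,0,0,0,0,0.9,29,4,40,0,0,0,0.9,0,0,50,0,0,0,0.9,0,0,40,0,0,0,0.9,0,0,30,0,0,0,0.9,0,0,15,0,0,0])

```text
clock: 9.35
tcp_pos: [0.5057, -0.0528, 0.0102]
orientation: [-0.001, 0.188, 0.982, 0.0]
wrist_force: [0.7, -0.3, 0.0]
finger_gap: 0.081
grip_force: 0.0
```

```bash
python3 - <<'E'
from h import *
go([.506,-.054,-.004],2.77)
print(get_state()["wrist_force"])
E
```

```text
turn [-0.    -0.002 -0.007] shift after [-0.8 -1.  14.2] joints [-0.26  0.37 -0.47  0.74 -0.    0.12] tcp [ 0.5057 -0.0528  0.0102] gap 0.081 t 9.35
[ 0.65079493 -0.25893498  0.01739111]
```

Emit:
arm_command(moves=[0.9,0,-1,12,0,0,0,-1,0,0,0,0,0,0,-1,0,0,0,0,0,0,-1,0,0,0,0,0,0,-1,0,0,-10,0,0,0,-1,0,0,-20,0,0,0,-1,0,0,0,0,0,-0.16,-1,0,0,0,0,0,-0.157], newtons=40)

```text
clock: 10.35
tcp_pos: [0.5067, -0.0541, 0.0306]
orientation: [0.001, 0.027, 1.0, -0.0]
wrist_force: [-0.5, -0.5, -1.5]
finger_gap: 0.0633
grip_force: 45.0
```

```bash
python3 - <<'E'
from h import *
go([.56,.10,-.001],3.08)
im,P=cloud("scene");cv2.imwrite("pics/s3.png",im[150:330,200:440].repeat(2,0).repeat(2,1))
E
```

```text
turn [-0.     0.002  0.008] shift after [-43.7 157.1  31.6] joints [-0.26  0.34 -0.44  0.78 -0.   -0.21] tcp [ 0.5067 -0.0541  0.0306] gap 0.0633 t 10.35
```

View pics/s3.png

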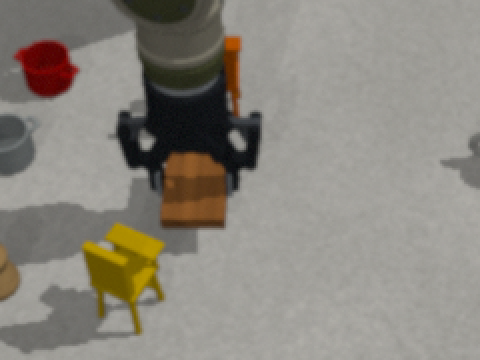

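The hob is gripped at its middle and lifted level (crop 195,190). I'll carry it to the clear spot.

Emit:
arm_command(moves=[-1,-9,30,0,0,0,0,-1,-9,35,0,0,0,0,-1,-9,35,0,0,0,0,-1,-9,35,0,0,0,0,-1,-8,22,0,0,0,0,-1,0,0,18,0,0,0,-1,0,0,9,0,0,0,-1,0,0,4,0,0,0])

```text
clock: 11.4
tcp_pos: [0.5584, 0.1002, -0.0004]
orientation: [-0.001, 0.03, 1.0, 0.0]
wrist_force: [-11.8, 1.2, 35.1]
finger_gap: 0.0633
grip_force: 48.9
```

```bash
python3 - <<'E'
from h import *
print(get_state()["wrist_force"])
# inclined grasp on the near end: tool z at 40 deg below horizontal along hob x
s=get_state();go([.56,.10,-.001],3.08)
A=q2R(s["orientation"]); print(A.round(3))
E
```

```text
[-11.75815324   1.15517435  35.06195372]
turn [ 0.    -0.001  0.002] shift after [-1.6 -0.1  0.6] joints [ 0.04  0.47 -0.32  0.77  0.    0.1 ] tcp [ 5.584e-01  1.002e-01 -4.000e-04] gap 0.0633 t 11.4
[[-0.998  0.06  -0.001]
 [ 0.06   0.998  0.   ]
 [ 0.001  0.    -1.   ]]
```

Emit:
arm_command(moves=[0.9,0,0,-1,0,0,0,0.9,0,0,0,0,0,0,0.9,0,0,0,0,0,0,0.9,0,0,-30,0,0,0,0.9,20,0,-40,0,0,0,0.9,20,0,-20,0,0,0,0.9,0,0,0,0,-0.175,0,0.9,0,0,0,0,-0.175,0])

```text
clock: 12.4
tcp_pos: [0.5206, 0.1024, 0.0907]
orientation: [0.178, 0.029, 0.984, -0.005]
wrist_force: [0.7, 0.2, -0.0]
finger_gap: 0.0814
grip_force: 0.0
```

Emit:
arm_command(moves=[0.9,0,0,0,0,-0.175,0,0.9,0,0,0,0,-0.175,0,0.9,0,0,0,0,-0.175,0])

```text
clock: 12.78
tcp_pos: [0.5594, 0.1201, 0.1216]
orientation: [0.393, 0.032, 0.919, -0.02]
wrist_force: [0.4, 0.2, 0.2]
finger_gap: 0.0809
grip_force: 0.0
```

```bash
python3 - <<'E'
from h import *
for n in ["wrist","top","scene"]:
    im,P=cloud(n); cv2.imwrite(f"pics/{n}4.png",im)
    hsv=cv2.cvtColor(im,cv2.COLOR_BGR2HSV);H,S=hsv[...,0].astype(int),hsv[...,1].astype(int)
    b=(abs(P[...,0]-.56)<.08)&(abs(P[...,1]-.10)<.08)&(P[...,2]>.012)&(P[...,2]<.026)&(H<20)&(S>90)
    q=P[b]
    if len(q)>9:
        c,sz,a=cv2.minAreaRect((q[:,:2]*1000).astype(np.float32)); print(n,len(q),np.round(c,1),np.round(sz,1),round(a,1),np.median(q[:,2]).round(4))
go([.5445,.1015,.0055],3.08,-.873)
E
```

```text
wrist 16437 [556.6 101.8] [ 64.  101.7] 87.0 0.0192
top 535 [561.3  98.1] [63.9 88.6] 86.8 0.0189
scene 1293 [560.4 100.1] [ 62.8 103.2] 86.8 0.0166
turn [-0.016 -0.071  0.003] shift after [ 95.  -20.4  63.5] joints [ 0.17  0.01 -1.03 -0.25 -0.18  0.16] tcp [0.5581 0.1211 0.1191] gap 0.0812 t 12.925
```

```bash
cat > k.py <<'E'
import numpy as np
from scipy.optimize import least_squares
D=np.array([[-1.331,.313,.046,1.304,.213,-.534,.231],[-1.05,.16,-.16,1.26,.3129,-.3821,.2314],[-.27,.21,-.09,1.27,.5207,-.0618,.2312],[-.28,.24,-.22,1.11,.518,-.0666,.1625],[-.32,.47,.18,1.27,.6368,-.1291,.1874],[-.26,.37,-.47,.74,.5057,-.0528,.0102],[-.26,.34,-.44,.78,.5067,-.0541,.0306],[.04,.47,-.32,.77,.5584,.1002,-.0004],[.17,.01,-1.03,-.25,.5581,.1211,.1191]])
def fk(p,j2,j3,j4):
    h,a,pa,b,pb,c=p; t=j2-j3+j4
    return a*np.sin(j2+pa)+b*np.cos(j2-j3+pb)+c*np.cos(t), h+a*np.cos(j2+pa)-b*np.sin(j2-j3+pb)-c*np.sin(t)
off=.0795
def res(p):
    r,z=fk(p,*D[:,1:4].T); return np.r_[r-np.sqrt(D[:,4]**2+D[:,5]**2-off**2),z-D[:,6]]
s=min((least_squares(res,[.3,.3,pa,.3,pb,.2]) for pa in(-.3,0,.5) for pb in(-.3,0,.5)),key=lambda s:s.cost)
p=s.x
lim=[(-.86,1.69),(-1.03,1.26),(-2.2,2.34)]
def ik(r,z,t):
    best=None
    for g in [(.3,-.5),(.8,0),(1.2,.5),(0,-.9)]:
        q=least_squares(lambda q:np.array(fk(p,q[0],q[1],t-q[0]+q[1]))-[r,z],g,bounds=([-.86,-1.03],[1.69,1.26]))
        if best is None or q.cost<best.cost: best=q
    return best.x.round(2),round(t-best.x[0]+best.x[1],2),round(np.sqrt(2*best.cost)*1000,1)
E
python3 - <<'E'
from k import *
print(p.round(3),np.abs(s.fun).max())
for x in (.5,.55,.6,.65,.7,.75,.8):
    print(x,*[(d,z,*ik(x,z,np.radians(d))) for d,z in((40,.005),(40,.12),(0,.06),(0,.12),(10,.07))])
E
```

```text
[ 0.24   0.505  0.025  0.407 -0.122  0.428] 0.005493922451080713
0.5 (40, 0.005, array([ 0.38, -1.03]), np.float64(-0.71), np.float64(144.4)) (40, 0.12, array([-0.13, -1.03]), np.float64(-0.21), np.float64(89.1)) (0, 0.06, array([ 1.69, -1.03]), np.float64(-2.72), np.float64(130.4)) (0, 0.12, array([ 1.64, -1.03]), np.float64(-2.67), np.float64(181.4)) (10, 0.07, array([ 1.49, -1.03]), np.float64(-2.35), np.float64(197.6))
0.55 (40, 0.005, array([ 0.43, -1.03]), np.float64(-0.76), np.float64(95.4)) (40, 0.12, array([-0.  , -1.03]), np.float64(-0.33), np.float64(50.0)) (0, 0.06, array([ 1.59, -1.03]), np.float64(-2.62), np.float64(103.9)) (0, 0.12, array([ 1.39, -1.03]), np.float64(-2.42), np.float64(150.2)) (10, 0.07, array([ 1.25, -1.03]), np.float64(-2.11), np.float64(161.2))
0.6 (40, 0.005, array([ 0.46, -1.03]), np.float64(-0.79), np.float64(46.1)) (40, 0.12, array([ 0.09, -1.03]), np.float64(-0.42), np.float64(7.7)) (0, 0.06, array([ 1.42, -1.03]), np.float64(-2.45), np.float64(72.4)) (0, 0.12, array([ 1.22, -1.03]), np.float64(-2.25), np.float64(111.6)) (10, 0.07, array([ 1.1 ,
[... 760 characters left out ...]
.75 (40, 0.005, array([ 0.56, -0.77]), np.float64(-0.63), np.float64(0.0)) (40, 0.12, array([ 0.32, -0.71]), np.float64(-0.33), np.float64(0.0)) (0, 0.06, array([ 1.13, -0.91]), np.float64(-2.05), np.float64(0.0)) (0, 0.12, array([ 0.97, -0.98]), np.float64(-1.95), np.float64(0.0)) (10, 0.07, array([ 0.9 , -0.98]), np.float64(-1.7), np.float64(0.0))
0.8 (40, 0.005, array([ 0.6 , -0.64]), np.float64(-0.55), np.float64(0.0)) (40, 0.12, array([ 0.39, -0.58]), np.float64(-0.28), np.float64(0.0)) (0, 0.06, array([ 1.1, -0.8]), np.float64(-1.9), np.float64(0.0)) (0, 0.12, array([ 0.95, -0.86]), np.float64(-1.8), np.float64(0.0)) (10, 0.07, array([ 0.88, -0.86]), np.float64(-1.57), np.float64(0.0))
```

```bash
python3 - <<'E'
from k import *
for x in (.58,.61,.64,.67,.7):
    print(x,*[(d,z,*ik(x,z,np.radians(d))) for d,z in((45,.005),(45,.16),(30,.06),(30,.15),(25,.06))])
from h import *
go([.556,.1,.16],3.08,0)
T=np.load("top0.npz")["P"]; q=T[(T[...,0]>.7)&(T[...,0]<.9)&(T[...,1]>-.02)&(T[...,1]<.3)&(T[...,2]>.015)]; print(q.min(0),q.max(0))
E
```

```text
0.58 (45, 0.005, array([ 0.37, -1.03]), np.float64(-0.61), np.float64(35.6)) (45, 0.16, array([-0.06, -0.94]), np.float64(-0.1), np.float64(0.0)) (30, 0.06, array([ 0.45, -1.03]), np.float64(-0.95), np.float64(109.1)) (30, 0.15, array([ 0.07, -1.03]), np.float64(-0.58), np.float64(77.7)) (25, 0.06, array([ 0.6 , -1.03]), np.float64(-1.2), np.float64(129.2))
0.61 (45, 0.005, array([ 0.39, -1.03]), np.float64(-0.64), np.float64(6.4)) (45, 0.16, array([ 0.  , -0.88]), np.float64(-0.1), np.float64(0.0)) (30, 0.06, array([ 0.47, -1.03]), np.float64(-0.97), np.float64(79.4)) (30, 0.15, array([ 0.13, -1.03]), np.float64(-0.64), np.float64(51.5)) (25, 0.06, array([ 0.6 , -1.03]), np.float64(-1.2), np.float64(99.2))
0.64 (45, 0.005, array([ 0.42, -0.97]), np.float64(-0.6), np.float64(0.0)) (45, 0.16, array([ 0.06, -0.82]), np.float64(-0.1), np.float64(0.0)) (30, 0.06, array([ 0.48, -1.03]), np.float64(-0.99), np.float64(49.7)) (30, 0.15, array([ 0.18, -1.03]), np.float64(-0.68), np.float64(24.5)) (25, 0.06, array([ 0.61, -1.03]), np.float64(-1.2), np.float64(69.2))
0.67 (45, 0.005, array([ 0.
[... 204 characters left out ...]
y([ 0.22, -1.02]), np.float64(-0.72), np.float64(0.0)) (25, 0.06, array([ 0.61, -1.03]), np.float64(-1.2), np.float64(39.2))
0.7 (45, 0.005, array([ 0.47, -0.83]), np.float64(-0.51), np.float64(0.0)) (45, 0.16, array([ 0.16, -0.69]), np.float64(-0.07), np.float64(0.0)) (30, 0.06, array([ 0.51, -1.01]), np.float64(-0.99), np.float64(0.0)) (30, 0.15, array([ 0.26, -0.95]), np.float64(-0.69), np.float64(0.0)) (25, 0.06, array([ 0.61, -1.03]), np.float64(-1.2), np.float64(9.2))
turn [-0.016  0.802 -0.004] shift after [  0.8 -21.2 -40.9] joints [ 0.17  0.01 -1.03 -0.25 -0.18  0.16] tcp [0.5581 0.1211 0.1191] gap 0.0812 t 12.925
[0.7358233  0.03905003 0.01501317] [0.89999059 0.29768434 0.04008944]
```

Emit:
arm_command(moves=[0.9,0,0,-20,0,0.16,0,0.9,0,0,-10,0,0.16,0,0.9,0,0,0,0,0.16,0,0.9,0,0,0,0,0.16,0,0.9,0,0,0,0,0.162,0])

```text
clock: 13.55
tcp_pos: [0.5428, 0.1216, 0.1346]
orientation: [0.024, 0.036, 0.999, -0.008]
wrist_force: [0.5, 0.3, -0.7]
finger_gap: 0.081
grip_force: 0.0
```

```bash
python3 - <<'E'
from h import *
go([.558,.1005,.0],3.08,0)
E
```

```text
turn [-0.014  0.048 -0.011] shift after [-16.5 -20.1 134.6] joints [ 0.09  0.29 -0.23  1.01 -0.02  0.16] tcp [0.5428 0.1216 0.1346] gap 0.081 t 13.55
```

Emit:
arm_command(moves=[0.9,0,0,0,-0.014,0.048,-0.011,0.9,-16,-20,0,0,0,0,0.9,0,0,40,0,0,0,0.9,0,0,40,0,0,0,0.9,0,0,30,0,0,0,0.9,0,0,18,0,0,0,0.9,0,0,5,0,0,0,-1,0,0,0,0,0,0])

```text
clock: 14.55
tcp_pos: [0.559, 0.1008, 0.0007]
orientation: [0.002, 0.03, 1.0, -0.0]
wrist_force: [-0.2, 0.7, 1.0]
finger_gap: 0.065
grip_force: 0.3
```

Emit:
arm_command(moves=[-1,0,0,0,0,0,0,-1,0,0,0,0,0,0,-1,0,0,-10,0,0,0])

```text
clock: 14.92
tcp_pos: [0.559, 0.1011, 0.0108]
orientation: [0.003, 0.03, 1.0, -0.0]
wrist_force: [-0.4, 0.2, 0.3]
finger_gap: 0.0629
grip_force: 44.8
```

```bash
python3 - <<'E'
from h import *
go([.69,.1,.002],3.08,0)
E
```

```text
turn [-0.     0.006  0.001] shift after [-130.9    7.     8.8] joints [ 0.04  0.46 -0.32  0.79 -0.    0.1 ] tcp [0.559  0.1011 0.0108] gap 0.0629 t 14.925
```

Emit:
arm_command(moves=[-1,-20,1,-3,0,0,0,-1,-35,2,0,0,0,0,-1,-35,2,0,0,0,0,-1,-30,2,0,0,0,0,-1,-11,0,0,0,0,0,-1,0,0,7,0,0,0,-1,0,0,4,0,0,0,0.9,0,0,0,0,0,0])

```text
clock: 15.92
tcp_pos: [0.6892, 0.1003, 0.003]
orientation: [0.002, 0.03, 1.0, -0.0]
wrist_force: [-0.6, 0.4, -0.3]
finger_gap: 0.0788
grip_force: 0.0
```

Emit:
arm_command(moves=[0.9,0,0,0,0,0,0,0.9,0,0,0,0,0,0,0.9,0,0,-40,0,0,0,0.9,0,0,-40,0,-0.157,0,0.9,0,0,-10,0,-0.157,0,0.9,0,0,0,0,-0.157,0,0.9,0,0,0,0,-0.157,0,0.9,0,0,0,0,-0.157,0])

```text
clock: 16.92
tcp_pos: [0.6893, 0.1006, 0.0941]
orientation: [0.374, 0.028, 0.927, -0.011]
wrist_force: [0.5, -0.1, -1.7]
finger_gap: 0.0809
grip_force: 0.0
```

```bash
python3 - <<'E'
from h import *
for n in ["wrist","top","scene"]:
    im,P=cloud(n); cv2.imwrite(f"pics/{n}5.png",im)
    hsv=cv2.cvtColor(im,cv2.COLOR_BGR2HSV);H,S=hsv[...,0].astype(int),hsv[...,1].astype(int)
    b=(abs(P[...,0]-.69)<.08)&(abs(P[...,1]-.10)<.08)&(P[...,2]>.012)&(P[...,2]<.026)&(H<20)&(S>90)
    q=P[b]
    if len(q)>9:
        c,sz,a=cv2.minAreaRect((q[:,:2]*1000).astype(np.float32)); print(n,len(q),np.round(c,1),np.round(sz,1),round(a,1),np.median(q[:,2]).round(4))
go([.674,.101,.006],3.08,-.785)
E
```

```text
wrist 17271 [685.8 101.7] [ 63.7 101.1] 86.8 0.0192
top 560 [685.2  98.9] [64.2 99.8] 86.6 0.0187
scene 1687 [688.3 100.4] [ 63.  102.8] 86.6 0.0169
turn [ 0.    -0.032  0.003] shift after [66.5 -0.2 50.3] joints [ 0.07  0.26 -0.77 -0.21 -0.09  0.09] tcp [0.6855 0.1005 0.0886] gap 0.081 t 17.075
```

Emit:
arm_command(moves=[0.9,0,0,0,0,-0.032,0,0.9,25,0,0,0,0,0,0.9,30,0,0,0,0,0,0.9,16,0,15,0,0,0,0.9,0,0,18,0,0,0,0.9,0,0,10,0,0,0,0.9,0,0,3,0,0,0,0.9,0,0,0,0,0,0])

```text
clock: 18.08
tcp_pos: [0.6738, 0.1014, 0.0099]
orientation: [0.386, 0.028, 0.922, -0.012]
wrist_force: [-0.7, 0.2, -0.3]
finger_gap: 0.0814
grip_force: 0.0
```

```bash
python3 - <<'E'
from h import *
go([.668,.101,.006],3.08,-.785); print(get_state()["wrist_force"])
E
```

```text
turn [0.001 0.009 0.001] shift after [ 6.8 -0.7 -1.3] joints [ 0.07  0.43 -0.9  -0.55 -0.1   0.09] tcp [0.6738 0.1014 0.0099] gap 0.0814 t 18.075
[-0.66508902  0.21068054 -0.34008171]
```

Emit:
arm_command(moves=[0.9,6,0,-1,0,0,0,-1,0,0,0,0,0,0,-1,0,0,0,0,0,0,-1,0,0,0,0,0,0,-1,0,0,0,0,0,0,-1,-7,0,-7,0,0,0,-1,-14,0,-14,0,0,0,-1,-14,0,-14,0,0,0], newtons=70)

```text
clock: 19.08
tcp_pos: [0.6674, 0.1017, 0.056]
orientation: [0.386, 0.028, 0.922, -0.012]
wrist_force: [0.4, -0.6, -1.3]
finger_gap: 0.0623
grip_force: 76.3
```

```bash
python3 - <<'E'
from h import *
im,P=cloud("scene");cv2.imwrite("pics/s6.png",im[180:380,280:520].repeat(2,0).repeat(2,1))
im,P=cloud("wrist");cv2.imwrite("pics/w6.png",im)
go([.7,.1,.2],3.08,-.785)
E
```

```text
turn [0.001 0.014 0.001] shift after [-1.213e+02 -1.000e-01 -7.820e+01] joints [ 0.08  0.31 -0.88 -0.42 -0.1   0.1 ] tcp [0.6695 0.1019 0.0589] gap 0.0623 t 19.175
```

View pics/s6.png

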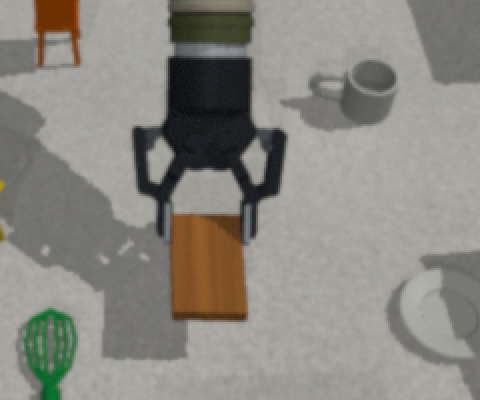

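The hob is held level by its near end (crop 208,265). I'll lift and roll it half a turn.

Emit:
arm_command(moves=[-1,-25,0,-15,0,0,0,-1,-32,0,-21,0,0,0,-1,-32,0,-21,0,0,0,-1,-32,0,-21,0,0,0,-1,0,0,0,0,0,-0.175,-1,0,0,0,0,0,-0.175,-1,0,0,0,0,0,-0.175,-1,0,0,0,0,0,-0.175])

```text
clock: 20.18
tcp_pos: [0.6962, 0.1, 0.195]
orientation: [0.358, -0.293, 0.875, -0.144]
wrist_force: [-0.5, 0.4, -1.5]
finger_gap: 0.0621
grip_force: 76.3
```

Emit:
arm_command(moves=[-1,0,0,0,0,0,-0.175,-1,0,0,0,0,0,-0.175,-1,0,0,0,0,0,-0.175,-1,0,0,0,0,0,-0.175,-1,0,0,0,0,0,-0.175,-1,0,0,0,0,0,-0.175,-1,0,0,0,0,0,-0.175,-1,0,0,0,0,0,-0.175])

```text
clock: 21.18
tcp_pos: [0.6962, 0.1, 0.195]
orientation: [-0.18, 0.788, -0.48, 0.341]
wrist_force: [0.2, 0.1, -0.7]
finger_gap: 0.0626
grip_force: 76.3
```

Emit:
arm_command(moves=[-1,0,0,0,0,0,-0.175,-1,0,0,0,0,0,-0.175,-1,0,0,0,0,0,-0.175,-1,0,0,0,0,0,-0.175,-1,0,0,0,0,0,-0.175,-1,0,0,0,0,0,-0.16,-1,0,0,0,0,0,0])

```text
clock: 22.05
tcp_pos: [0.6963, 0.1, 0.1952]
orientation: [0.01, 0.922, -0.031, 0.386]
wrist_force: [0.1, -0.1, -0.4]
finger_gap: 0.0623
grip_force: 76.3
```

```bash
python3 - <<'E'
from h import *
im,P=cloud("scene");cv2.imwrite("pics/s7.png",im[150:350,280:520].repeat(2,0).repeat(2,1))
s=get_state();print(q2R(s["orientation"]).round(3))
B=lambda a:np.c_[[.06*np.sin(a),0,0],[0,0,0],[0,0,0]]
go([.7,.1,.2],3.08,-.785)
E
```

```text
[[ 0.7   -0.067  0.711]
 [-0.051 -0.998 -0.043]
 [ 0.712 -0.006 -0.702]]
turn [-1.100e-02  1.000e-03  3.134e+00] shift after [-5.9  0.2 -0.8] joints [ 0.07  0.11 -0.66  0.02 -0.09 -3.04] tcp [0.6964 0.1    0.1953] gap 0.0623 t 22.1
```

View pics/s7.png

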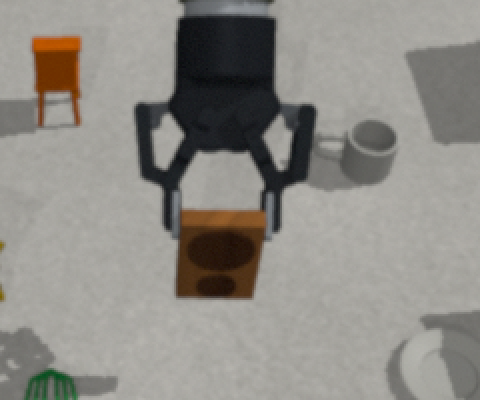

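The hob hangs vertical with its burners facing away from the robot (crop 220,255). I'll lean it past vertical toward the robot, lower it, and let it tip onto its plain face.

Emit:
arm_command(moves=[-1,0,0,10,0,0,0,-1,0,0,15,0,0.105,0,-1,0,0,0,0,0.105,0,-1,0,0,0,0,0.105,0,-1,-15,0,10,0,0,0,-1,-25,0,15,0,0,0,-1,-20,0,10,0,0,0,-1,0,0,0,0,0,0])

```text
clock: 23.1
tcp_pos: [0.718, 0.0987, 0.1057]
orientation: [0.015, 0.851, -0.029, 0.524]
wrist_force: [-0.4, -0.9, -1.3]
finger_gap: 0.0619
grip_force: 76.4
```

```bash
python3 - <<'E'
from h import *
s=get_state();A=q2R(s["orientation"]);print(A.round(3),s["joint_pos"],s["tcp_pos"])
for X,Z in((-.0566,.0396),(-.0453,.0509),(-.0156,.0099)): print((A@[X,0,Z]).round(4),end="")
print(A.T@(np.array([.72,.1,.072])-s["tcp_pos"]))
E
```

```text
[[ 0.45  -0.065  0.891]
 [-0.033 -0.998 -0.056]
 [ 0.893 -0.004 -0.451]] [ 0.07835009  0.43908791 -0.99011694 -0.95730222 -0.12625059 -3.07260625] [0.71804709 0.0987045  0.10565659]
[ 0.0098 -0.0003 -0.0684][ 0.025  -0.0014 -0.0634][ 0.0018 -0.     -0.0184][-0.02920437 -0.00127573  0.01684445]
```

Emit:
arm_command(moves=[-1,-15,0,9,0,0,0,-1,-10,0,6,0,0,0,-1,-4,0,2,0,0,0,-1,-2,0,1,0,0,0,-1,0,0,0,0,0,0])

```text
clock: 23.72
tcp_pos: [0.7216, 0.099, 0.074]
orientation: [0.015, 0.85, -0.029, 0.526]
wrist_force: [0.3, 0.8, -1.4]
finger_gap: 0.0625
grip_force: 76.4
```

Emit:
arm_command(moves=[-1,-2,0,1,0,0,0,-1,-2,0,1,0,0,0,-1,-1,0,0,0,0,0,-1,0,0,0,0,0,0])

```text
clock: 24.22
tcp_pos: [0.722, 0.0991, 0.0699]
orientation: [0.015, 0.849, -0.029, 0.527]
wrist_force: [-1.1, -0.2, 5.6]
finger_gap: 0.0623
grip_force: 76.8
```

Emit:
arm_command(moves=[0.95,0,0,0,0,0,0,0.95,0,0,0,0,0,0,0.95,0,0,0,0,0,0,0.95,0,0,0,0,0,0,0.95,0,0,0,0,0,0])

```text
clock: 24.85
tcp_pos: [0.7209, 0.099, 0.068]
orientation: [0.015, 0.85, -0.029, 0.526]
wrist_force: [-0.7, 0.2, -0.1]
finger_gap: 0.0834
grip_force: 0.0
```

```bash
python3 - <<'E'
from h import *
print(get_state()["wrist_force"])
im,P=cloud("scene");cv2.imwrite("pics/s8.png",im[150:350,280:520].repeat(2,0).repeat(2,1))
E
```

```text
[-0.72321372  0.16908765 -0.08975567]
```

View pics/s8.png

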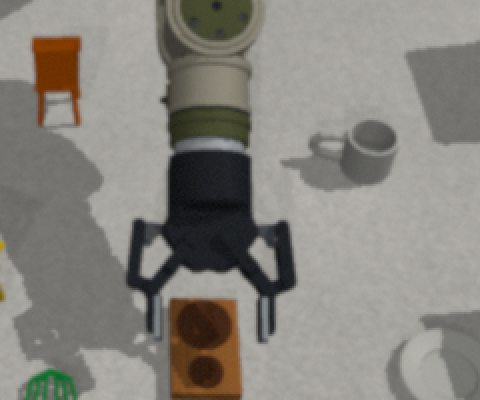

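The hob lies flat with its burners up, the large one at (203,323) in the crop. I'll lift away and measure the large burner and the pot.

Emit:
arm_command(moves=[0.9,20,0,-10,0,0,0,0.9,45,0,-23,0,0,0,0.9,40,0,-30,0,-0.16,0,0.9,0,0,-40,0,-0.16,0,0.9,0,0,-20,0,-0.16,0,0.9,0,0,-20,0,-0.16,0,0.9,0,0,0,0,-0.16,0,0.9,0,0,0,0,-0.16,0])

```text
clock: 25.9
tcp_pos: [0.6804, 0.1029, 0.1949]
orientation: [0.003, 0.985, -0.031, 0.17]
wrist_force: [1.4, -0.3, -0.2]
finger_gap: 0.081
grip_force: 0.0
```

```bash
python3 - <<'E'
from h import *
for n in ["wrist","top","scene"]:
    im,P=cloud(n); cv2.imwrite(f"pics/{n}9.png",im); np.savez(f"{n}9.npz",im=im,P=P)
    hsv=cv2.cvtColor(im,cv2.COLOR_BGR2HSV);H,S,V=[hsv[...,i].astype(int) for i in range(3)]
    b=(abs(P[...,0]-.69)<.1)&(abs(P[...,1]-.10)<.08)&(P[...,2]>.010)&(P[...,2]<.03)&(H<25)&(S>90)
    q=P[b]
    if len(q)>9:
        c,sz,a=cv2.minAreaRect((q[:,:2]*1000).astype(np.float32)); print(n,len(q),np.round(c,1),np.round(sz,1),round(a,1),np.median(q[:,2]).round(4))
        d=b&(V<np.percentile(V[b],40)-0); 
        v=V[b]; t=(v.min()+v.max())/2; m=(b&(V<cv2.threshold(v.astype(np.uint8),0,255,cv2.THRESH_OTSU)[0])).astype(np.uint8)
        N,L,st,ce=cv2.connectedComponentsWithStats(m)
        for i in range(1,N):
            if st[i,4]>30:
                c,r=cv2.minEnclosingCircle((P[L==i][:,:2]*1000).astype(np.float32)); print("  blob",st[i,4],P[L==i].mean(0).round(4),np.round(c,1),round(r,1))
    p=(abs(P[...,0]-.427)<.06)&(abs(P[...,1]+.262)<.06)&(P[...,2]>.015); q=P[p]
    if len(q)<20: continue
    w=q[:,:2]*1000
    print(n,"pot",len(q)); ang=np.linspace(-90,90,37)[:-1]
    # width in each direction
    W=[np.ptp(w@[np.cos(np.radians(t)),np.sin(np.radians(t))]) for t in ang]; i=np.argmax(W);j=np.argmin(W);print("long",ang[i],W[i],"short",ang[j],W[j])
    print(w[:].mean(0),(w.min(0)+w.max(0))/2)
go([.427,-.262,.2],-.07,0)
E
```

```text
wrist 7007 [680.8 103.8] [62.9 98.5] 86.3 0.0177
  blob 970 [0.7095 0.1008 0.0189] [708.9 100.5] 17.3
  blob 2512 [0.661 0.104 0.019] [660.5 103.3] 27.5
top 666 [678.4  91.9] [47.1 99.4] 86.5 0.018
  blob 85 [0.7078 0.0917 0.0184] [708.3  89.8] 22.0
  blob 303 [0.6585 0.0972 0.0189] [658.5  99.7] 25.4
top pot 313
long -60.0 82.74642940727415 short 60.0 56.76447757347945
[ 422.73220413 -262.35735868] [ 422.77804829 -261.95040137]
scene 1660 [682.9 102.7] [ 63.2 101.7] 85.6 0.0157
  blob 557 [0.663  0.103  0.0168] [662.5 102.9] 27.2
  blob 240 [0.7117 0.0997 0.017 ] [711.5  99.7] 16.7
scene pot 546
long -65.0 81.35447302140034 short 10.0 57.516357245159156
[ 426.87689599 -259.87888153] [ 425.85603167 -259.66165774]
turn [-0.005 -0.347  0.005] shift after [-230.1  381.4   -6.8] joints [ 0.05  0.28 -0.16  0.79 -0.03 -3.04] tcp [0.6832 0.1024 0.1932] gap 0.0811 t 26.05
```

Emit:
arm_command(moves=[0.95,0,0,0,0,-0.174,0,0.95,0,0,0,0,-0.173,0,0.95,0,0,0,0,0,0.168,0.95,0,0,0,0,0,0.168,0.95,0,0,0,0,0,0.168,0.95,0,0,0,0,0,0.168,0.95,0,0,0,0,0,0.168,0.95,0,0,0,0,0,0.168])

```text
clock: 27.05
tcp_pos: [0.6801, 0.103, 0.1913]
orientation: [-0.002, 0.859, -0.512, -0.0]
wrist_force: [0.1, -0.5, 0.2]
finger_gap: 0.0832
grip_force: 0.0
```

Emit:
arm_command(moves=[0.95,22,44,0,0,0,0,0.95,22,44,0,0,0,0,0.95,22,44,0,0,0,0,0.95,22,44,0,0,0,0,0.95,22,44,0,0,0,0,0.95,22,44,0,0,0,0,0.95,22,44,0,0,0,0,0.95,22,44,0,0,0,0])

```text
clock: 28.05
tcp_pos: [0.4543, -0.2209, 0.1903]
orientation: [-0.001, 0.86, -0.51, 0.0]
wrist_force: [0.7, -0.5, -0.6]
finger_gap: 0.0833
grip_force: 0.0
```

```bash
python3 - <<'E'
from h import *
im,P=cloud("wrist"); cv2.imwrite("pics/w10.png",im)
p=(abs(P[...,0]-.427)<.06)&(abs(P[...,1]+.262)<.06)&(P[...,2]>.015)&(P[...,2]<.07); q=P[p]; w=q[:,:2]*1000
print(len(q), np.median(q[:,2]),q[:,2].max())
if len(q)>50:
    ang=np.linspace(-90,90,37)[:-1]
    W=[np.ptp(w@[np.cos(np.radians(t)),np.sin(np.radians(t))]) for t in ang]; i=np.argmax(W);j=np.argmin(W);print("long",ang[i],W[i],"short",ang[j],W[j])
    r=w[(q[:,2]>.038)]; print("rim",cv2.minEnclosingCircle(r.astype(np.float32)),r.mean(0),cv2.fitEllipse(cv2.convexHull(r.astype(np.float32))))
go([.425,-.261,.1],-1.08,0)
E
```

```text
2056 0.03463259832858792 0.0448690098052712
long -60.0 81.7852256654242 short 30.0 55.481321957448415
rim ((423.7353820800781, -259.4410400390625), 28.052885055541992) [ 423.36584367 -259.94231926] ((423.720947265625, -259.5168151855469), (55.494476318359375, 55.669776916503906), 124.17121887207031)
turn [ 0.002 -0.     0.005] shift after [19.4 40.5 90.2] joints [-0.62  0.19 -0.21  1.16 -0.   -2.69] tcp [ 0.4516 -0.2248  0.1902] gap 0.0828 t 28.1
```

View pics/w10.png

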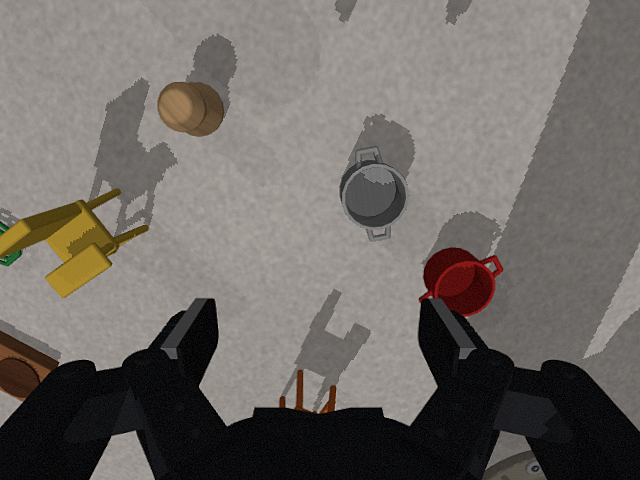

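The wrist picture shows the steel pot (374,195) with its handles along the image's vertical, so closing across it clears them. The red pot (460,283) is far enough from the finger.

Emit:
arm_command(moves=[0.95,17,41,0,0,0,0,0.95,0,0,0,0,0,0,0.95,0,0,50,0,0,0,0.95,0,0,50,0,0,0,0.95,0,0,20,0,0,0,0.95,0,0,0,0,0,0])

```text
clock: 28.85
tcp_pos: [0.4267, -0.2521, 0.0694]
orientation: [-0.002, 0.86, -0.51, -0.003]
wrist_force: [0.2, 0.0, 0.7]
finger_gap: 0.0834
grip_force: 0.0
```

```bash
python3 - <<'E'
from h import *
go([.4237,-.2595,.008],-1.065,0)
E
```

```text
turn [-0.     0.007 -0.005] shift after [ 5.1  6.2 61.4] joints [-0.7   0.28 -0.42  0.88  0.   -2.77] tcp [ 0.4267 -0.2521  0.0694] gap 0.0834 t 28.85
```

Emit:
arm_command(moves=[0.95,5,6,0,0,0,0,0.95,0,0,30,0,0,0,0.95,0,0,20,0,0,0,0.95,0,0,11,0,0,0,-1,0,0,0,0,0,0,-1,0,0,0,0,0,0,-1,0,0,0,0,0,0,-1,0,0,0,0,0,0], newtons=35)

```text
clock: 29.85
tcp_pos: [0.426, -0.2624, 0.0119]
orientation: [-0.001, 0.86, -0.51, -0.0]
wrist_force: [-0.8, 0.5, 6.2]
finger_gap: 0.0553
grip_force: 37.8
```

Emit:
arm_command(moves=[-1,0,0,-5,0,0,0,-1,0,0,-10,0,0,0,-1,0,0,-30,0,0,0,-1,0,0,-40,0,0,0,-1,0,0,-40,0,0,0,-1,0,0,-25,0,0,0,-1,0,0,0,0,0,0])

```text
clock: 30.72
tcp_pos: [0.4265, -0.2632, 0.163]
orientation: [-0.001, 0.86, -0.51, 0.001]
wrist_force: [-0.6, 0.3, -2.5]
finger_gap: 0.0554
grip_force: 37.6
```

```bash
python3 - <<'E'
from h import *
print(get_state()["wrist_force"])
im,P=cloud("scene"); cv2.imwrite("pics/s11.png",im[120:360,120:440].repeat(2,0).repeat(2,1))
im,P=cloud("wrist"); A=q2R(get_state()["orientation"]); t=np.array(get_state()["tcp_pos"])
L=(P-t)@A
m=(abs(L[...,0])<.045)&(abs(L[...,1])<.026)&(L[...,2]>-.05)&(L[...,2]<.05); q=L[m]; print(len(q))
if len(q)>20: print(np.percentile(q,[1,50,99],axis=0).round(4))
go([.6608,.1028,.17],-1.08,0)
E
```

```text
[-0.6199337   0.25090688 -2.50703905]
19482
[[-0.0302 -0.0257 -0.0326]
 [-0.0114 -0.0014 -0.0164]
 [ 0.0364  0.0244  0.0072]]
turn [-0.001  0.004  0.009] shift after [-210.5 -379.8   -9.8] joints [-0.71  0.2  -0.28  1.09  0.   -2.79] tcp [ 0.425  -0.2619  0.1602] gap 0.0552 t 30.825
```

View pics/s11.png

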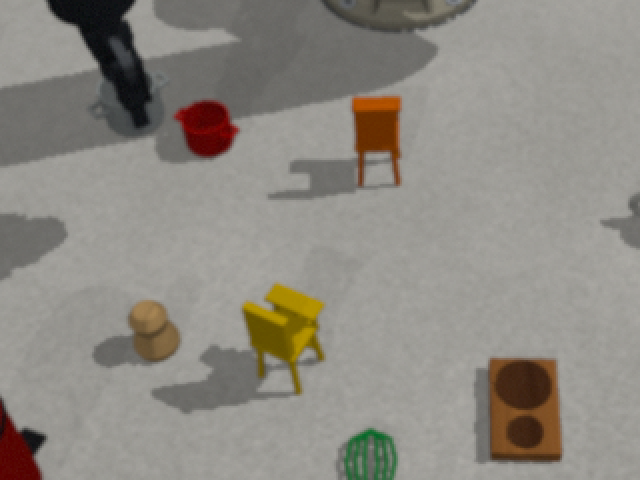

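The pot is held by the fingers (crop 130,100). The hob with its burners up (525,385 for the large one) and the upright chair (285,330) are in clear view.

```bash
python3 - <<'E'
from h import *
im,P=cloud("wrist"); s=get_state(); A=q2R(s["orientation"]); L=(P-np.array(s["tcp_pos"]))@A
m=(abs(L[...,0])<.033)&(abs(L[...,1])<.026)&(L[...,2]>-.036)&(L[...,2]<-.026); q=L[m]
print(len(q),np.percentile(q,[0,1,50,99,100],axis=0).round(4), cv2.minEnclosingCircle((q[:,:2]*1000).astype(np.float32)))
for n in("top","scene"):
    im,P=cloud(n);hsv=cv2.cvtColor(im,cv2.COLOR_BGR2HSV);H,S,V=[hsv[...,i].astype(int) for i in range(3)]
    b=(abs(P[...,0]-.69)<.1)&(abs(P[...,1]-.10)<.08)&(P[...,2]>.010)&(P[...,2]<.03)&(H<25)&(S>90); v=V[b]
    c,sz,a=cv2.minAreaRect((P[b][:,:2]*1000).astype(np.float32)); print(n,np.round(c,1),np.round(sz,1),round(a,1),P[b][:,2].min(),P[b][:,2].max())
    m=(b&(V<cv2.threshold(v.astype(np.uint8),0,255,cv2.THRESH_OTSU)[0])).astype(np.uint8)
    N,K,st,ce=cv2.connectedComponentsWithStats(m)
    for i in range(1,N):
        if st[i,4]>30: print("  blob",st[i,4],P[K==i].mean(0).round(4),cv2.minEnclosingCircle((P[K==i][:,:2]*1000).astype(np.float32)))
E
```

```text
4779 [[-0.0311 -0.026  -0.0358]
 [-0.0295 -0.0258 -0.0325]
 [-0.0073  0.0006 -0.0308]
 [ 0.0248  0.0253 -0.0261]
 [ 0.0254  0.026  -0.026 ]] ((-2.7998573780059814, -1.1431931257247925), 28.391294479370117)
top [679.3 100.4] [63.8 99. ] 86.1 0.010236794107262748 0.02485955107694693
  blob 139 [0.7077 0.098  0.0185] ((707.6480102539062, 98.23048400878906), 16.864044189453125)
  blob 359 [0.6588 0.1009 0.0188] ((659.5455932617188, 101.07536315917969), 26.436914443969727)
scene [682.9 102.7] [ 63.2 101.2] 85.6 0.010155601346171328 0.02139389691911664
  blob 555 [0.663  0.103  0.0168] ((661.804931640625, 103.32074737548828), 27.135387420654297)
  blob 240 [0.7118 0.0998 0.0169] ((711.0238037109375, 99.51467895507812), 16.84172248840332)
```

Emit:
arm_command(moves=[-1,-12,-22,0,0,0,0,-1,-25,-45,0,0,0,0,-1,-25,-45,0,0,0,0,-1,-25,-45,0,0,0,0,-1,-25,-45,0,0,0,0,-1,-25,-45,0,0,0,0,-1,-25,-45,0,0,0,0,-1,-25,-45,0,0,0,0])

```text
clock: 31.98
tcp_pos: [0.6316, 0.065, 0.1601]
orientation: [-0.001, 0.86, -0.51, -0.002]
wrist_force: [0.8, -0.7, -1.1]
finger_gap: 0.0554
grip_force: 37.7
```

Emit:
arm_command(moves=[-1,-16,-29,0,0,0,0,-1,-6,-12,0,0,0,0,-1,0,0,30,0,0,0,-1,0,0,30,0,0,0,-1,0,0,20,0,0,0,-1,0,0,0,0,0,0])

```text
clock: 32.72
tcp_pos: [0.6545, 0.1018, 0.079]
orientation: [0.0, 0.86, -0.511, -0.004]
wrist_force: [-0.2, 0.5, -1.0]
finger_gap: 0.0554
grip_force: 37.7
```

```bash
python3 - <<'E'
from h import *
go([.662,.0998,.0305],-1.07,0)
E
```

```text
turn [ 0.004  0.006 -0.002] shift after [ 5.3 -5.7 48.5] joints [ 0.03  0.56  0.05  1.06  0.   -2.04] tcp [0.6545 0.1018 0.079 ] gap 0.0554 t 32.725
```

Emit:
arm_command(moves=[-1,5,-6,0,0,0,0,-1,0,0,25,0,0,0,-1,0,0,14,0,0,0,-1,0,0,5,0,0,0,-1,0,0,2,0,0,0,-1,0,0,1,0,0,0,-1,0,0,0,0,0,0])

```text
clock: 33.6
tcp_pos: [0.6649, 0.1014, 0.0354]
orientation: [-0.002, 0.86, -0.51, -0.001]
wrist_force: [0.2, 0.2, -1.5]
finger_gap: 0.0555
grip_force: 37.7
```

Emit:
arm_command(moves=[-1,0,0,1,0,0,0,-1,0,0,0,0,0,0])

```text
clock: 33.85
tcp_pos: [0.6645, 0.1014, 0.0339]
orientation: [-0.001, 0.86, -0.51, -0.001]
wrist_force: [0.4, 0.0, -1.0]
finger_gap: 0.055
grip_force: 37.7
```

Emit:
arm_command(moves=[-1,0,3,0,0,0,0,-1,0,0,1,0,0,0,-1,0,0,1,0,0,0,-1,0,0,1,0,0,0,-1,0,0,0,0,0,0])

```text
clock: 34.48
tcp_pos: [0.6618, 0.0999, 0.0307]
orientation: [-0.001, 0.86, -0.51, -0.001]
wrist_force: [0.1, 0.3, -1.1]
finger_gap: 0.0557
grip_force: 37.7
```

Emit:
arm_command(moves=[-1,0,0,1,0,0,0,-1,0,0,1,0,0,0,-1,0,0,0,0,0,0])

```text
clock: 34.85
tcp_pos: [0.662, 0.1, 0.0304]
orientation: [-0.002, 0.86, -0.51, -0.001]
wrist_force: [-2.9, 0.6, 7.6]
finger_gap: 0.0553
grip_force: 38.4
```

Emit:
arm_command(moves=[0.2,0,0,0,0,0,0,0.95,0,0,0,0,0,0,0.95,0,0,0,0,0,0,0.95,0,0,-10,0,0,0,0.95,0,0,-40,0,0,0,0.95,0,0,-50,0,0,0,0.95,0,0,-50,0,0,0,0.95,0,0,0,0,0,0])

```text
clock: 35.85
tcp_pos: [0.6651, 0.0995, 0.1852]
orientation: [-0.004, 0.86, -0.51, 0.003]
wrist_force: [0.4, 1.0, -0.1]
finger_gap: 0.0836
grip_force: 0.0
```

```bash
python3 - <<'E'
from h import *
for n in("wrist","scene"):
    im,P=cloud(n);cv2.imwrite(f"pics/{n}12.png",im)
    q=P[(abs(P[...,0]-.66)<.045)&(abs(P[...,1]-.10)<.045)&(P[...,2]>.055)&(P[...,2]<.066)]
    print(n,len(q),np.median(q[:,2]),cv2.minEnclosingCircle((q[:,:2]*1000).astype(np.float32)))
    hsv=cv2.cvtColor(im,cv2.COLOR_BGR2HSV);H,S,V=[hsv[...,i].astype(int) for i in range(3)]
    b=(abs(P[...,0]-.69)<.1)&(abs(P[...,1]-.10)<.08)&(P[...,2]>.008)&(P[...,2]<.025)&(H<25)&(S>90)
    c,sz,a=cv2.minAreaRect((P[b][:,:2]*1000).astype(np.float32)); print("hob",np.round(c,1),np.round(sz,1),round(a,1))
E
```

```text
wrist 1008 0.060777936039609376 ((662.1435546875, 103.66046142578125), 28.104366302490234)
hob [680.8 103.3] [63.7 99.5] 86.0
scene 180 0.058022345240251294 ((663.2147216796875, 102.910888671875), 28.43099594116211)
hob [683.7 102.6] [63.1 98.6] 85.5
```

View pics/scene12.png

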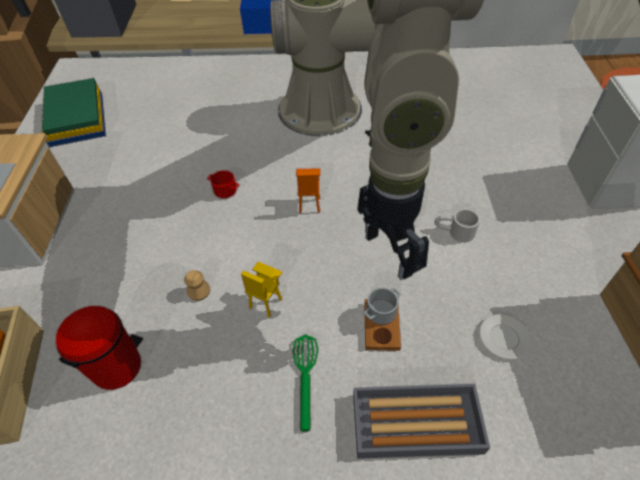

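The pot stands upright on the large burner (382,303), centred within about 2 mm. The chair (262,288) is upright and the arm is clear, so I'm handing in.

```bash
python3 -c "
from workcell import *
print(hand_in())"
```

```text
the job is handed in; nothing more can be done
None
```

The job is handed in, with no verdict returned: in the last pictures the chair stands upright on the table, the hob lies flat with its burners up, the pot sits about 2 mm from the large burner's centre, and the mug, shaker, plate and whisk look unmoved.

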